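Bring the second warmer plate on at the same heat

TASK

The steel twin warmer keeps a bamboo steamer hot on one plate; the plate under the lidded metal pot is still off, its heat slider down at the near end. Slide the pot's heat slider away from you until it is level with the steamer's slider, so both show the same setting, then press the pot's round start button fully down and let it go. Leave the steamer's slider and button as they are, and do not push the pot, the steamer or the little steel cup about.

Things in the scene. Friction and masses are not known exactly. Their poses are not given: they have to be found in the camera images.
- warmer: Twin warmer, a flat steel box 420 mm deep (its x) by 520 wide (y), top 60 mm above the table, fixed. Origin: centre of its underside, on the table; x points from its control side (towards the robot) to its rear. Two round plates (210 mm across, 2 mm high) lie at the rear; two white control panels lie at the front, side by side, one before each plate; they may be exchanged left and right
- pot_grip (a point): Centre of the top of the pot plate's heat slider: an upright black block 18 mm along its track (x), 26 mm across (y), 34 mm high, white line on top. Its track runs along the warmer's x. Its top is 99 mm above the table, the white panel round it 64 mm. Axes are the warmer's
- steamer_grip (a point): Centre of the top of the steamer plate's slider, same shape and height, same axes; the setting to match. Leave alone
- pot_slide (a joint): Position of the pot plate's slider, m: 0 at the near (robot) end, 0.11 at the far end; grows away from the robot along the warmer's x. Moves with about 1.5 N of friction and stays where it is left. Equal joint values of the two sliders mean level with each other
- steamer_slide (a joint): Position of the steamer plate's slider, m, same sense
- pot_button_top (a point): Centre of the top of the pot plate's start button, a black round push button 26 mm across in a grey housing, to the right (-y) of that plate's slider: 61 mm from the middle of the track and 10 mm farther than the slider's near end. Pressed straight down; 6 mm travel, 5 N when fully down, springs back
- pot_button (a joint): How far the pot's button is pressed, m: 0 up, 0.006 fully down
- steamer_button_top (a point): The steamer plate's start button, the same. Leave alone
- steamer_button (a joint): How far the steamer's button is pressed, m
- steamer: Round bamboo steamer with lid, 184 mm across, 110 mm high over its handle, loose on its plate. Origin: centre of its underside
- pot: Lidded aluminium pot, 170 mm across, 121 mm high over its knob, side handles to 218 mm, loose on its plate, about 217 mm behind its panel's centre. Origin: centre of its underside
- cup: Small open steel cup, 54 mm across, 36 mm high, loose on the warmer's top between the two panels. Origin: centre of its underside
Mind the look-alikes: they are no part of the job. What is shaped like the steamer but pink or purple is not meant.

How it is judged:
On the way, in this order (a step that is already met when the one before it is completed fails the run):
1. the pot's slider is level with the steamer's slider, within 6 mm (x of pot_grip in the frame of steamer_grip between -0.006 and 0.006 m), for 0.3 s.
2. with the slider still level, the pot's start button is pressed at least 4.5 of its 6 mm (all of step 1 and value of joint pot_button above 0.0045 m), for 0.05 s.
At the end, for the whole second after the job is handed in: The pot's slider stands still, level with the steamer's slider within 6 mm along the track; both buttons are up again; the steamer's slider is within 6 mm of where it started; steamer, pot and cup stand upright (within 0.1 rad) within 25 mm of where they started (all of step 1 and velocity of joint pot_slide between -0.005 and 0.005 m/s and value of joint each of pot_button, steamer_button below 0.002 m and distance of steamer_grip from where it was at the start of the episode below 0.006 m and angle between each of steamer, pot, cup's own z axis and vertical below 0.1 rad and distance of each of steamer, pot, cup from where it was at the start of the episode below 0.025 m); the robot touches nothing.
It fails at once if the steamer's slider is moved more than 6 mm (distance of steamer_grip from where it was at the start of the episode above 0.006 m).
It fails at once if the steamer's start button is pressed 3 mm or more (value of joint steamer_button above 0.003 m).
It fails at once if steamer, pot or cup is pushed more than 25 mm or tipped more than 0.3 rad (distance of any of steamer, pot, cup from where it was at the start of the episode above 0.025 m or angle between any of steamer, pot, cup's own z axis and vertical above 0.3 rad).
It also fails if it takes over 38 s, if anything falls off the work surface, if the arm or the gripper's body presses on something with over 40 N, if the wrist force passes 120 N, or if a joint passes its speed limit or range.

ROBOT

A 6-joint arm with a two-finger parallel gripper is mounted at the origin on the work surface. World frame = base frame: x ahead of the robot, y to its left, z up, the work surface at z = 0. Lengths are in m, angles in rad, forces in N, time in s.
With the tool pointing down it reaches from about 0.3 to 0.875 m from the base axis. Payload 4.2 kg.
Tool frame: the origin (TCP) lies at the centre of the arm's flange, where the gripper is bolted on; the fingertips stand 173 mm ahead of it and the grasp point (between the pads) lies 155 mm ahead of it (manip.tcp_to_grasp is the distance from the TCP to the grasp point, in m); z points along the fingers, y is the line along which they close (so a half turn about z gives the same grasp; the last joint's range is limited). The gripper opens to 85 mm and grips with 20 to 120 N. Pads are 22 mm wide; open, the fingers measure 114 mm over their backs; the gripper's body (76 mm by 85 mm) begins 54 mm behind the grasp point. The pads swing forward as they close: fully open they stand 13 mm farther back than shut.
Start: joints at [1.231, 0.32, 1.565, -0, 1.257, -0.02], TCP at [0.181, 0.546, 0.405] pointing down, gripper open.
Joint ranges: [-3.11, 3.11], [-0.84, 2.01], [0.21, 2.61], [-1.34, 4.49], [0.05, 2.63], [-2.56, 2.56]. Speed limits (rad/s): [2.57, 2.57, 3.14, 3.14, 3.14, 3.14].

INTERFACE

Orientations are given as a unit quaternion [w, x, y, z].
In Python, from workcell import manip gives the robot as it stands.
- The arm moves only by the shell command python3 -m inch 'ROWS' [OPENING] [FORCE]. ROWS is JSON, a list of rows, each an object with "delta_pos": the shift along the tool's x, y, z in mm, a list of three; "angular": the turn, a rotation vector about the tool's x, y, z in degrees, a list of three. A call has 1 to 12 rows; each row shifts and turns the commanded pose from where the row before left it, along the tool's axes as they then stand; what a row does not reach is not made up. A row lasts 1/10 s, in which the tool goes at most 50 mm and 8.59 degrees, less where a joint would pass 70% of its speed; a pose out of reach is approached as far as the arm can. A call with a gripper value outside its range is refused whole. OPENING is the finger opening in mm, from 0 to 85.4, set as the call begins (- or left out, the last holds). The fingers move at their own pace and stop on an object; FORCE is the grip in N (left out, the last holds). Time passes only in rows, so rows that do not move let the fingers close. It gives the time, the measured TCP pose, the force, the opening and the grip force at its end, in the units of the state.
- manip.observe(): the state, without advancing time (a new reading comes with each control period).
- manip.camera(name): name is "scene" or "side" or "wrist"; returns the picture (400x640x3 uint8, blue, green, red); there is no depth.
- manip.camera_params(name): a dict with "mtx" (3x3 intrinsics, pixels), "origin" and "rotation" of the camera in the world. Camera axes: x right, y up, looking along -z (the intrinsics and any distortion apply to the point x, -y, -z); pixel columns grow to the right and rows downward; lengths in m; the calibration is good to about 2 mm. The wrist camera is an equidistant fisheye: a pixel r from the principal point sees the ray r / f radians off the axis. A picture is of the moment at which its call begins: read the wrist's pose just before it. camera_params takes no time and is no camera call; for the wrist camera it gives the pose at the moment of the call.
- manip.job_done(): hands the job in; it is judged then, once.
The state is a dict: "time_s": time; "joint_positions": joint angles; "qvel": joint speeds; "effort": joint torques, N m; "eef_pos": TCP position; "tool_rot": TCP orientation; "wrist_force": force on the tool from outside, world axes, zero at the start; "moment": the same for the moment, N m; "finger_gap": finger opening in m; "gripper_force": force on a finger pad.
Only numpy, scipy, OpenCV 4.12 (cv2) and the standard library are available. Lean on these libraries where they do the work, as an engineer would, in place of code of your own. Each camera call takes 0.05 s, during which the arm holds its last target. There are 200 camera calls.

## Working session

There is one attempt and no reset: what is moved stays moved. The work goes in short steps, Python scripts to look and compute and a shell command to move; the robot and the scene stay as the last step left them, time stands still between calls to the robot, and variables do not carry over. Pictures are saved under pics/ and viewed, at most 10 in all, crops included, and the job is handed in when it is done.

```bash
mkdir -p pics
python3 - <<'E'
from workcell import manip
import cv2
print(manip.observe())
for n in("scene","side"):
    p=manip.camera_params(n); print(n,p)
    cv2.imwrite(f"pics/{n}0.png",manip.camera(n))
E
```

```text
{'time_s': 0.0, 'joint_positions': array([ 1.23100616e+00,  3.20288977e-01,  1.56570090e+00,  2.12912644e-06,
        1.25742128e+00, -2.00427227e-02]), 'qvel': array([-0.00092615,  0.00086649, -0.00133345,  0.00052314, -0.00017181,
        0.00112306]), 'effort': array([-2.54924289e-04, -4.15519023e+01, -2.34161228e+01, -3.46850329e-04,
        8.24616960e-03,  4.56487882e-06]), 'eef_pos': array([0.18070004, 0.54567837, 0.40387518]), 'tool_rot': array([-1.63703911e-04,  1.59193800e-01,  9.87246933e-01, -8.94391976e-04]), 'wrist_force': array([ 0.17957065,  0.2271017 , -0.51470154]), 'moment': array([0.00608268, 0.02085257, 0.02021289]), 'gripper_force': 0.0, 'finger_gap': 0.08537006973177381}
scene {'mtx': array([[401.88570727,   0.        , 320.99997007],
       [  0.        , 401.88570727, 207.34923132],
       [  0.        ,   0.        ,   1.        ]]), 'origin': array([ 1.01775188, -0.69328176,  0.95938701]), 'rotation': array([0.88621171, 0.34527176, 0.1098477 , 0.28870348])}
side {'mtx': array([[385.45134288,   0.        , 317.36501092],
       [  0.        , 385.45134288, 195.92925907],
       [  0.        ,   0.        ,   1.        ]]), 'origin': array([ 0.36313704, -0.78974219,  0.68968439]), 'rotation': array([ 0.88691809,  0.44077634, -0.06398903, -0.12246602])}
```

View pics/scene0.png

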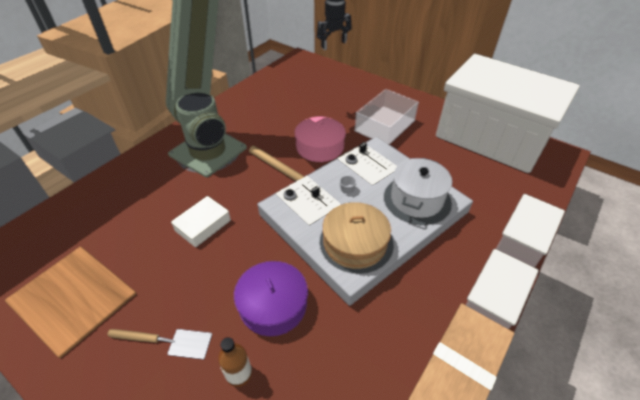

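View pics/side0.png

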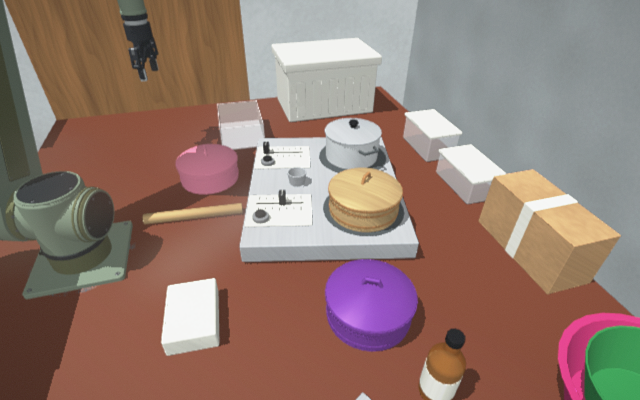

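Scene: pot slider at (363,150) and its button (351,159); steamer slider (316,192) with button (291,195); cup (348,184). Look-alikes: the steamer's slider/button in the panel in front of the bamboo steamer; pink (320,135) and purple (271,295) pots are distractors. The pot's panel is the left (+y) one. One close crop to check and read the pixels.

Run:
```python
import cv2,numpy as np
a=cv2.imread("pics/scene0.png")[135:225,270:400]; b=cv2.imread("pics/side0.png")[130:230,240:320]
a=cv2.resize(a,None,fx=6,fy=6,interpolation=cv2.INTER_CUBIC); b=cv2.resize(b,None,fx=6,fy=6,interpolation=cv2.INTER_CUBIC)
for im,u0,v0 in((a,270,135),(b,240,130)):
    for k in range(0,im.shape[1],60): cv2.putText(im,str(u0+k//6),(k,10),0,.35,(0,0,255)); cv2.line(im,(k,0),(k,im.shape[0]),(0,0,255),1)if 0 else cv2.line(im,(k,12),(k,20),(0,0,255),1)
    for k in range(0,im.shape[0],60): cv2.putText(im,str(v0+k//6),(0,k+4),0,.35,(0,0,255)); cv2.line(im,(24,k),(32,k),(0,0,255),1)
cv2.imwrite("pics/a.png",a);cv2.imwrite("pics/b.png",b)
```

```text
(no output)
```

View pics/a.png

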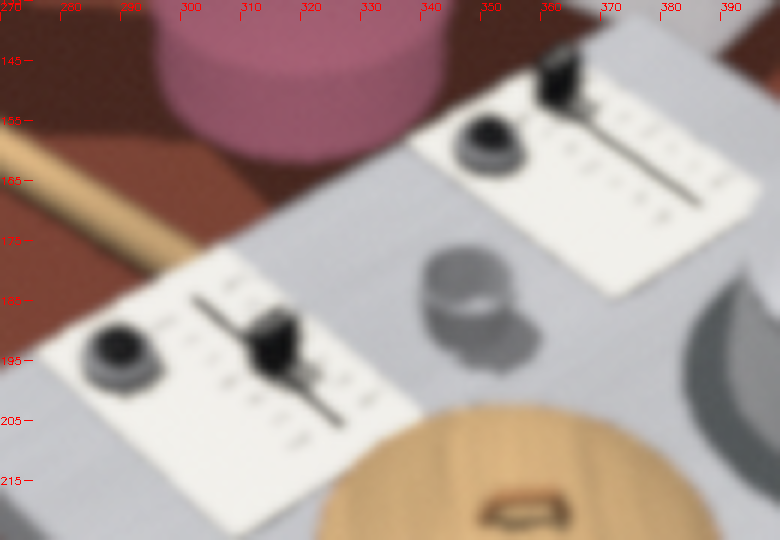

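View pics/b.png

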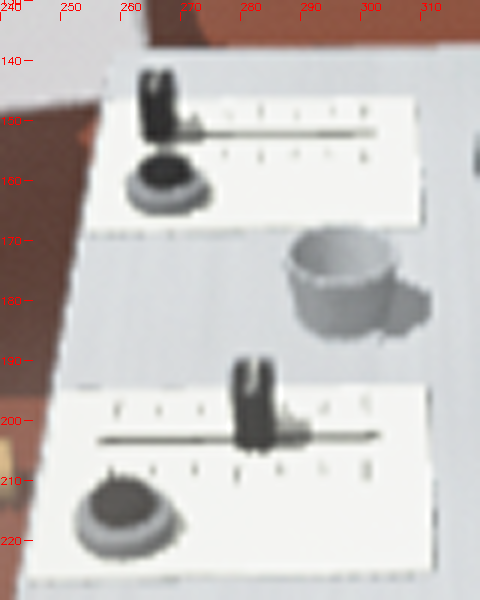

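Confirmed: the pot panel is the left (far, +y) one with slider at its near end; the steamer slider is partway along. Intersecting with known heights.

```bash
cat > h.py <<'E'
import numpy as np
from workcell import manip
from scipy.spatial.transform import Rotation as R
P={n:manip.camera_params(n) for n in("scene","side")}
def ray(n,u,v):
    K=P[n]["mtx"];q=P[n]["rotation"]
    d=np.array([(u-K[0,2])/K[0,0],-(v-K[1,2])/K[1,1],-1])
    return P[n]["origin"],R.from_quat(q,scalar_first=True).apply(d)
def at(n,u,v,z):
    o,d=ray(n,u,v);return (o+d*(z-o[2])/d[2]).round(4)
def tri(a,b):
    o,d=ray("scene",*a);p,e=ray("side",*b)
    s,t=np.linalg.lstsq(np.c_[d,-e],p-o,rcond=None)[0]
    return ((o+d*s+p+e*t)/2).round(4),np.linalg.norm(o+d*s-p-e*t).round(4)
E
python3 - <<'E'
from h import *
for k,z,a,b in [("potgrip",.099,(363.5,144.5),(266.3,142.7)),("stgrip",.099,(316.2,188.7),(282,190.5)),
 ("potbtn",.08,(351.5,156.8),(267.3,158.3)),("stbtn",.08,(290,192.2),(260.2,213.3)),
 ("pot far",.064,(386.8,169.3),(302.5,152.2)),("st near",.064,(302.3,184.7),(256.3,203.5)),("st far",.064,(327,206),(303.3,202.5)),
 ("P nr",.064,(338,158.7),(254,169)),("P fr",.064,(372.5,184.7),(310,168.2)),("P fl",.064,(397,166.3),(309.5,146.3)),
 ("S nr",.064,(276.2,194),None or (244,226)),("S nl",.064,(307,176),(249,194.5)),("S fl",.064,(340.8,203.7),(311,194)),("S fr",.064,(309.5,224.5),(312.3,225))]:
    print(k,at("scene",*a,z),at("side",*b,z),*tri(a,b))
E
```

```text
potgrip [0.5044 0.2657 0.099 ] [0.5022 0.2661 0.099 ] [0.5028 0.2687 0.097 ] 0.0011
stgrip [5.012e-01 1.000e-04 9.900e-02] [0.4982 0.0073 0.099 ] [0.4989 0.0035 0.0987] 0.0054
potbtn [0.4953 0.2074 0.08  ] [0.4932 0.2051 0.08  ] [0.4938 0.2101 0.0772] 0.0004
stbtn [ 0.434  -0.0444  0.08  ] [ 0.4313 -0.0462  0.08  ] [ 0.4317 -0.0419  0.0765] 0.0001
pot far [0.6147 0.2398 0.064 ] [0.6103 0.2381 0.064 ] [0.6122 0.2454 0.0592] 0.0008
st near [0.4338 0.0167 0.064 ] [0.4297 0.016  0.064 ] [0.4304 0.0209 0.0595] 0.0011
st far [ 0.5507 -0.012   0.064 ] [ 0.5493 -0.0127  0.064 ] [ 0.5498 -0.0107  0.0624] 0.0001
P nr [0.4542 0.1883 0.064 ] [0.4482 0.182  0.064 ] [0.4492 0.1961 0.0555] 0.001
P fr [0.6142 0.149  0.064 ] [0.6091 0.1422 0.064 ] [0.6118 0.1543 0.057 ] 0.002
P fl [0.6347 0.273  0.064 ] [0.6413 0.2683 0.064 ] [0.6388 0.2639 0.0693] 0.005
S nr [ 0.3936 -0.0641  0.064 ] [ 0.3874 -0.0642  0.064 ] [ 0.3881 -0.0582  0.0574] 0.0023
S nl [0.4213 0.0577 0.064 ] [0.4167 0.0603 0.064 ] [0.4175 0.0626 0.0605] 0.0032
S fl [0.5791 0.0206 0.064 ] [0.5786 0.0179 0.064 ] [0.579  0.0208 0.0626] 0.0015
S fr [ 0.5521 -0.1017  0.064 ] [ 0.5486 -0.1051  0.064 ] [ 0.55   -0.0992  0.0592] 0.0011
```

```bash
cat >> h.py <<'E'
def delta(tx,ty,tz,yaw):
    """remaining move in tool axes (mm) and turn (deg) to TCP target, tool y along warmer y"""
    s=manip.observe();T=R.from_quat(s["tool_rot"],scalar_first=True)
    ex=np.array([np.cos(yaw),np.sin(yaw),0]);best=None
    for sg in(1,-1):
        G=R.from_matrix(np.c_[sg*ex,np.cross([0,0,-1],sg*ex),[0,0,-1]])
        rv=np.degrees((T.inv()*G).as_rotvec())
        if best is None or np.linalg.norm(rv)<np.linalg.norm(best[1]): best=(G,rv,sg)
    d=np.array([tx,ty,tz])-s["eef_pos"]
    print("t",s["time_s"],"tcp",s["eef_pos"].round(4),"tool-mm now",(T.inv().apply(d)*1000).round(1),"mm after turn",(best[0].inv().apply(d)*1000).round(1),"turn",best[1].round(2),"sgn x",best[2],"F",s["wrist_force"].round(2))
E
python3 - <<'E'
from h import *
delta(.5,.2,.36,np.radians(-13.8)); print(manip.camera_params("wrist"))
s=manip.observe();print(R.from_quat(s["tool_rot"],scalar_first=True).as_matrix().round(3))
E
```

```text
t 0.1 tcp [0.1807 0.5457 0.404 ] tool-mm now [-411.8 -227.7   44.3] mm after turn [-392.5 -259.6   44. ] turn [-0.09 -0.01 -4.52] sgn x -1 F [0.02 0.38 0.  ]
{'mtx': array([[309.70691629,   0.        , 312.65872161],
       [  0.        , 309.70691629, 196.65674738],
       [  0.        ,   0.        ,   1.        ]]), 'origin': array([0.10559108, 0.57062987, 0.37279319]), 'rotation': array([ 0.80070477, -0.12720915, -0.09104435,  0.57827384])}
[[-0.949  0.314 -0.001]
 [ 0.314  0.949 -0.001]
 [ 0.    -0.002 -1.   ]]
```

```bash
python3 -m inch '[{"delta_pos":[-30,-25,2],"angular":[-0.1,0,-4.5]},{"delta_pos":[-30,-27,2],"angular":[0,0,0]},{"delta_pos":[-30,-27,2],"angular":[0,0,0]},{"delta_pos":[-30,-27,2],"angular":[0,0,0]},{"delta_pos":[-30,-27,2],"angular":[0,0,0]},{"delta_pos":[-30,-27,2],"angular":[0,0,0]},{"delta_pos":[-30,-27,2],"angular":[0,0,0]},{"delta_pos":[-30,-27,2],"angular":[0,0,0]},{"delta_pos":[-30,-27,2],"angular":[0,0,0]},{"delta_pos":[-30,-27,2],"angular":[0,0,0]},{"delta_pos":[-30,-27,2],"angular":[0,0,0]},{"delta_pos":[0,0,0],"angular":[0,0,0]}]' 45
python3 - <<'E'
from h import *
import cv2
delta(.5,.26,.3,np.radians(-13.8))
p=manip.camera_params("wrist");np.savez("w1.npz",**p);print(p["origin"])
cv2.imwrite("pics/w1.png",manip.camera("wrist"))
E
```

```text
time_s: 1.3
eef_pos: [0.4299, 0.1758, 0.3817]
tool_rot: [0.0, 0.123, 0.992, 0.0]
wrist_force: [0.2, 1.4, 0.7]
finger_gap: 0.045
gripper_force: 0.0
t 1.3 tcp [0.4299 0.1758 0.3817] tool-mm now [-47.3  98.7  81.8] mm after turn [-48.   98.5  81.7] turn [ 0.01  0.03 -0.33] sgn x -1 F [0.22 1.42 0.66]
[0.35324488 0.19524042 0.35050531]
```

View pics/w1.png

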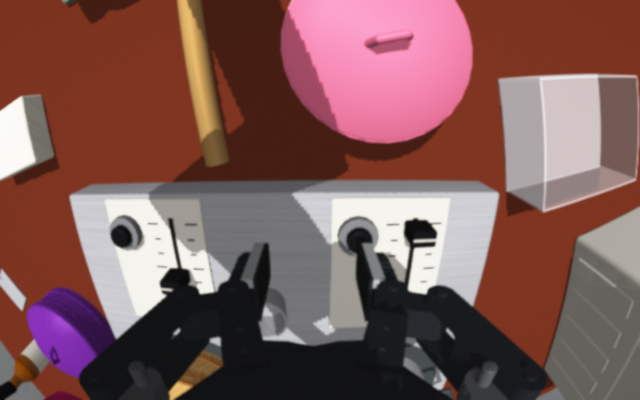

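Run:
```python
import cv2,numpy as np
im=cv2.imread("pics/w1.png")
a=im[180:300,95:225];b=im[180:300,330:460]
o=[]
for x,u0 in((a,95),(b,330)):
    x=cv2.resize(x,None,fx=3,fy=3,interpolation=cv2.INTER_CUBIC)
    for k in range(0,390,30):
        cv2.line(x,(k,0),(k,5),(0,0,255));cv2.line(x,(0,k),(5,k),(0,0,255))
        if k%60==0: cv2.putText(x,str(u0+k//3),(k,15),0,.35,(0,0,255)); cv2.putText(x,str(180+k//3),(8,k+4),0,.35,(0,0,255))
    o.append(x)
cv2.imwrite("pics/w1c.png",np.hstack(o))
```

```text
(no output)
```

View pics/w1c.png

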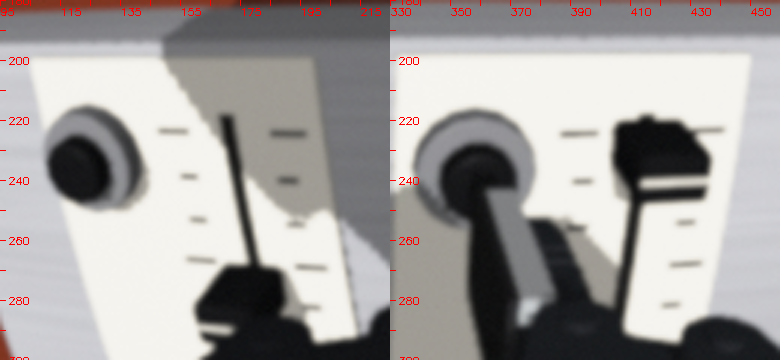

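```bash
cat >> h.py <<'E'
def wat(p,u,v,z):
    K=p["mtx"];a=(u-K[0,2])/K[0,0];b=(v-K[1,2])/K[1,1];r=np.hypot(a,b)
    d=np.array([np.sin(r)*a/r,-np.sin(r)*b/r,-np.cos(r)])
    d=R.from_quat(p["rotation"],scalar_first=True).apply(d);o=p["origin"]
    return o+d*(z-o[2])/d[2]
E
python3 - <<'E'
from h import *
p=dict(np.load("w1.npz"))
Q={}
for k,u,v,z in [("pg",425,241.3,.099),("sg",171.7,290.3,.099),("pb",360,239.3,.077),("sb",120.7,236.7,.077),("st near",170.3,219,.064),
 ("P nr",331,199,.064),("P nl",449.5,198.5,.064),("S nl",199,199.5,.064),("S nr",106,200,.064),("tickP1",393,224.5,.064),("tickS1",153,223.7,.064),("tickP1l",440,223.2,.064),("tickS1l",191,224.5,.064),("tickP4l",428.3,268.2,.064),("tickS4l",198.5,269,.064)]:
    Q[k]=wat(p,u,v,z);print(k,Q[k].round(4))
def ang(a,b):d=Q[a]-Q[b];return np.degrees(np.arctan2(-d[0],d[1])).round(2)
for a,b in(("pb","sb"),("P nl","S nl"),("P nr","S nr"),("tickP1","tickS1"),("tickP1l","tickS1l"),("tickP4l","tickS4l")):print(a,ang(a,b))
for y in(-13.2,-13.8,-14.2):
    e=np.array([np.cos(np.radians(y)),np.sin(np.radians(y)),0]);f=np.array([-e[1],e[0],0])
    print(y,{k:(round(float(v@e),4),round(float(v@f),4)) for k,v in Q.items()})
E
```

```text
pg [0.5018 0.2677 0.099 ]
sg [0.4978 0.0038 0.099 ]
pb [0.4939 0.2081 0.077 ]
sb [ 0.4327 -0.0486  0.077 ]
st near [0.4308 0.0178 0.064 ]
P nr [0.4504 0.1894 0.064 ]
P nl [0.4806 0.3106 0.064 ]
S nl [0.4183 0.0592 0.064 ]
S nr [ 0.3894 -0.0595  0.064 ]
tickP1 [0.4931 0.2454 0.064 ]
tickS1 [ 0.431  -0.0065  0.064 ]
tickP1l [0.5058 0.297  0.064 ]
tickS1l [0.4423 0.0397 0.064 ]
tickP4l [0.5583 0.2787 0.064 ]
tickS4l [0.4956 0.0263 0.064 ]
pb -13.42
P nl -13.92
P nr -13.78
tickP1 -13.85
tickP1l -13.86
tickP4l -13.95
-13.2 {'pg': (0.4274, 0.3752), 'sg': (0.4838, 0.1174), 'pb': (0.4334, 0.3154), 'sb': (0.4324, 0.0515), 'st near': (0.4153, 0.1157), 'P nr': (0.3953, 0.2872), 'P nl': (0.397, 0.4121), 'S nl': (0.3937, 0.1531), 'S nr': (0.3927, 0.031), 'tickP1': (0.4241, 0.3515), 'tickS1': (0.4211, 0.0921), 'tickP1l': (0.4246, 0.4046), 'tickS1l': (0.4215, 0.1397), 'tickP4l': (0.4799, 0.3988), 'tickS4l': (0.4765, 0.1388)}
-13.8 {'pg': (0.4235, 0.3796), 'sg': (0.4825, 0.1224), 'pb': (0.4301, 0.3199), 'sb': (0.4318, 0.056), 'st near': (0.4141, 0.12), 'P nr': (0.3923, 0.2913), 'P nl': (0.3926, 0.4163), 'S nl': (0.3921, 0.1572), 'S nr': (0.3923, 0.0351), 'tickP1': (0.4204, 0.3559), 'tickS1': (0.4201, 0.0965), 'tickP1l': (0.4203, 0.409), 'tickS1l': (0.42, 0.1441), 'tickP4l': (0.4757, 0.4038), 'tickS4l': (0.475, 0.1438)}
-14.2 {'pg': (0.4208, 0.3826), 'sg': (0.4817, 0.1258), 'pb': (0.4278, 0.3229), 'sb': (0.4314, 0.059), 'st near': (0.4133, 0.1229), 'P nr': (0.3902, 0.2941), 'P nl': (0.3897, 0.419), 'S nl': (0.391, 0.16), 'S nr': (0.3921, 0.0379), 'tickP1': (0.4179, 0.3589), 'tickS1': (0.4194, 0.0995), 'tickP1l': (0.4175, 0.412), 'tickS1l': (0.419, 0.147), 'tickP4l': (0.4729, 0.4071), 'tickS4l': (0.474, 0.1471)}
```

```bash
python3 -m inch '[{"delta_pos":[-12,24,5],"angular":[0,0,-0.4]},{"delta_pos":[-12,25,10],"angular":[0,0,0]},{"delta_pos":[-12,25,15],"angular":[0,0,0]},{"delta_pos":[-12,25,20],"angular":[0,0,0]},{"delta_pos":[0,5,20],"angular":[0,0,0]},{"delta_pos":[0,0,0],"angular":[0,0,0]},{"delta_pos":[0,0,0],"angular":[0,0,0]}]' 45
python3 - <<'E'
from h import *
delta(.5025,.267,.246,np.radians(-13.85))
E
```

```text
time_s: 2.05
eef_pos: [0.4985, 0.2696, 0.3123]
tool_rot: [-0.001, 0.116, 0.993, 0.001]
wrist_force: [0.4, 0.1, -0.3]
finger_gap: 0.045
gripper_force: 0.0
t 2.05 tcp [0.4985 0.2696 0.3123] tool-mm now [-4.6 -1.6 66.3] mm after turn [-4.5 -1.5 66.3] turn [ 0.05 -0.07  0.5 ] sgn x -1 F [ 0.43  0.15 -0.25]
```

```bash
python3 -m inch '[{"delta_pos":[-4,-1.5,15],"angular":[0,0,0]},{"delta_pos":[0,0,20],"angular":[0,0,0]},{"delta_pos":[0,0,20],"angular":[0,0,0]},{"delta_pos":[0,0,11],"angular":[0,0,0]},{"delta_pos":[0,0,0],"angular":[0,0,0]},{"delta_pos":[0,0,0],"angular":[0,0,0]}]' 45
python3 - <<'E'
from h import *
delta(.5025,.267,.246,np.radians(-13.85))
E
```

```text
time_s: 2.65
eef_pos: [0.503, 0.2667, 0.2476]
tool_rot: [0.001, 0.117, 0.993, 0.001]
wrist_force: [0.9, -0.4, 0.5]
finger_gap: 0.045
gripper_force: 0.0
t 2.65 tcp [0.503  0.2667 0.2476] tool-mm now [0.5 0.1 1.6] mm after turn [0.5 0.1 1.6] turn [0.17 0.08 0.43] sgn x -1 F [ 0.94 -0.4   0.54]
```

No contact, in position. Close gently.

```bash
python3 -m inch '[{"delta_pos":[0,0,0],"angular":[0,0,-0.4]},{"delta_pos":[0,0,0],"angular":[0,0,0]},{"delta_pos":[0,0,0],"angular":[0,0,0]},{"delta_pos":[0,0,0],"angular":[0,0,0]},{"delta_pos":[0,0,0],"angular":[0,0,0]},{"delta_pos":[0,0,0],"angular":[0,0,0]},{"delta_pos":[0,0,0],"angular":[0,0,0]}]' 20 20
```

```text
time_s: 3.35
eef_pos: [0.5031, 0.2665, 0.2479]
tool_rot: [0.001, 0.113, 0.994, 0.001]
wrist_force: [-1.0, -1.9, 5.9]
finger_gap: 0.0254
gripper_force: 21.8
```

```bash
python3 -m inch '[{"delta_pos":[-5,0,0],"angular":[0,0,0]},{"delta_pos":[-9,0,0],"angular":[0,0,0]},{"delta_pos":[-9,0,0],"angular":[0,0,0]},{"delta_pos":[-9,0,0],"angular":[0,0,0]},{"delta_pos":[-9,0,0],"angular":[0,0,0]},{"delta_pos":[-9,0,0],"angular":[0,0,0]},{"delta_pos":[-6,0,0],"angular":[0,0,0]},{"delta_pos":[-3,0,0],"angular":[0,0,0]},{"delta_pos":[0,0,0],"angular":[0,0,0]},{"delta_pos":[0,0,0],"angular":[0,0,0]},{"delta_pos":[0,0,0],"angular":[0,0,0]}]' 20 20;  python3 - <<'E'
from h import *
delta(.5031,.2665,.2479,np.radians(-13.85))
E
```

```text
time_s: 4.45
eef_pos: [0.5607, 0.2526, 0.2479]
tool_rot: [0.001, 0.113, 0.994, 0.0]
wrist_force: [-0.1, -3.4, 6.2]
finger_gap: 0.0259
gripper_force: 21.7
t 4.45 tcp [0.5607 0.2526 0.2479] tool-mm now [59.2  0.6 -0.1] mm after turn [59.2 -0.3 -0. ] turn [0.07 0.13 0.83] sgn x -1 F [-0.11 -3.44  6.2 ]
```

```bash
python3 -m inch '[{"delta_pos":[0,0,0],"angular":[0,0,0]},{"delta_pos":[0,0,0],"angular":[0,0,0]},{"delta_pos":[0,0,0],"angular":[0,0,0]},{"delta_pos":[0,0,0],"angular":[0,0,0]},{"delta_pos":[0,0,-15],"angular":[0,0,0.8]},{"delta_pos":[0,0,-25],"angular":[0,0,0]},{"delta_pos":[15,0,-30],"angular":[0,0,0]},{"delta_pos":[40,0,-30],"angular":[0,0,0]},{"delta_pos":[45,0,-20],"angular":[0,0,0]},{"delta_pos":[45,0,0],"angular":[0,0,0]},{"delta_pos":[20,0,0],"angular":[0,0,0]},{"delta_pos":[0,0,0],"angular":[0,0,0]}]' 45;  python3 - <<'E'
from h import *
import cv2
delta(.494,.2078,.36,np.radians(-13.85))
p=manip.camera_params("wrist");np.savez("w2.npz",**p)
w=manip.camera("wrist");s=manip.camera("side");cv2.imwrite("pics/w2f.png",w)
def g(x,u0,v0,k):
    x=cv2.resize(x,None,fx=k,fy=k,interpolation=cv2.INTER_CUBIC)
    for i in range(0,x.shape[1],10*k):cv2.line(x,(i,0),(i,6),(0,0,255));cv2.putText(x,str(u0+i//k),(i,16),0,.33,(0,0,255))
    for i in range(0,x.shape[0],10*k):cv2.line(x,(0,i),(6,i),(0,0,255));cv2.putText(x,str(v0+i//k),(8,i+4),0,.33,(0,0,255))
    return x
cv2.imwrite("pics/s2.png",g(s[130:230,240:320],240,130,6))
cv2.imwrite("pics/w2.png",w)
E
```

```text
time_s: 5.65
eef_pos: [0.3979, 0.2929, 0.3666]
tool_rot: [-0.0, 0.119, 0.993, 0.001]
wrist_force: [0.5, -0.1, 1.1]
finger_gap: 0.045
gripper_force: 0.0
t 5.65 tcp [0.3979 0.2929 0.3666] tool-mm now [-113.5  -60.     6.5] mm after turn [-113.7  -59.6    6.6] turn [ 0.09 -0.02  0.19] sgn x -1 F [ 0.47 -0.14  1.06]
```

View pics/w2.png

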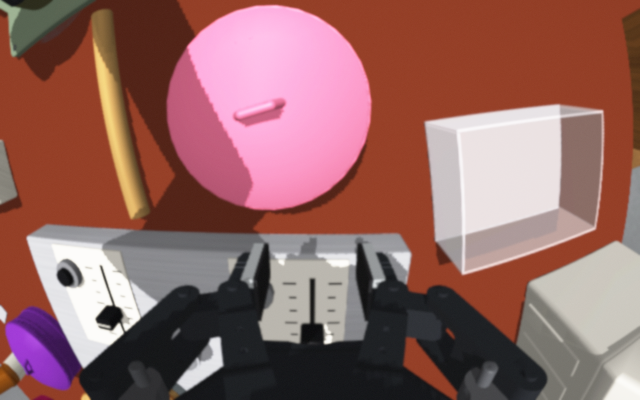

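View pics/s2.png

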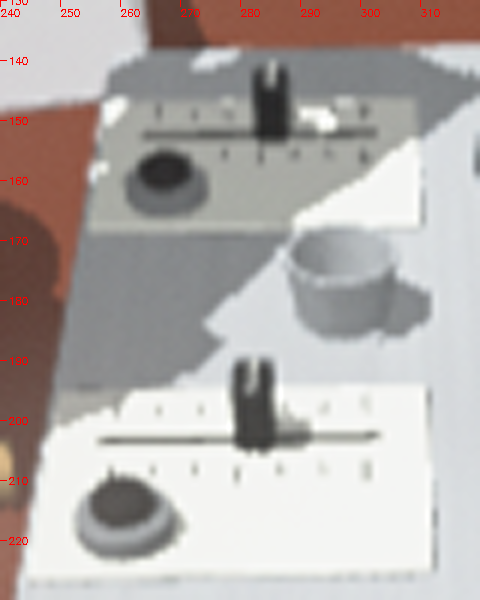

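Run:
```python
from h import *
y=np.radians(-13.85);e=np.array([np.cos(y),np.sin(y),0])
f=lambda q:(round(float(q@e),4))
for n,a,z in(("pot top",(285.2,141.2),.099),("st top",(282,190.5),.099),("pot base",(285.5,152.3),.064),("st base",(282.3,203),.064),("trk p near",(263.7,152.3),.064),("trk p far",(302.6,152),.064),("trk s near",(256.3,203.5),.064),("trk s far",(303.3,202.5),.064)):
    q=at("side",*a,z);print(n,q,f(q))
```

```text
pot top [0.5607 0.2599 0.099 ] 0.4822
st top [0.4982 0.0073 0.099 ] 0.482
pot base [0.5583 0.2517 0.064 ] 0.4818
st base [ 4.957e-01 -1.000e-04  6.400e-02] 0.4813
trk p near [0.4919 0.27   0.064 ] 0.413
trk p far [0.6109 0.2392 0.064 ] 0.5359
trk s near [0.4297 0.016  0.064 ] 0.4134
trk s far [ 0.5493 -0.0127  0.064 ] 0.5364
```

Level within ~1 mm (0.482 vs 0.482 along the warmer's x, from side image: pot slider (285,141), steamer's (282,190)). Now over the button with fingers shut.

```bash
python3 -m inch '[{"delta_pos":[-20,-10,0],"angular":[0,0,0]},{"delta_pos":[-30,-16,0],"angular":[0,0,0]},{"delta_pos":[-30,-16,0],"angular":[0,0,0]},{"delta_pos":[-24,-12,15],"angular":[0,0,0]},{"delta_pos":[-9.5,-5.5,25],"angular":[0,0,0]},{"delta_pos":[0,0,25],"angular":[0,0,0]},{"delta_pos":[0,0,20],"angular":[0,0,0]},{"delta_pos":[0,0,15],"angular":[0,0,0]},{"delta_pos":[0,0,0],"angular":[0,0,0]},{"delta_pos":[0,0,0],"angular":[0,0,0]},{"delta_pos":[0,0,0],"angular":[0,0,0]}]' 0 20;  python3 - <<'E'
from h import *
import cv2
delta(.494,.2078,.25,np.radians(-13.85))
s=manip.camera("side")[110:230,220:330]
cv2.imwrite("pics/s3.png",cv2.resize(s,None,fx=5,fy=5,interpolation=cv2.INTER_CUBIC))
E
```

```text
time_s: 6.85
eef_pos: [0.497, 0.2077, 0.267]
tool_rot: [0.001, 0.121, 0.993, 0.001]
wrist_force: [-0.2, 0.1, 0.4]
finger_gap: -0.0002
gripper_force: 0.0
t 6.85 tcp [0.497  0.2077 0.267 ] tool-mm now [ 3.  -0.7 17. ] mm after turn [ 3.  -0.6 17. ] turn [ 0.16  0.09 -0.01] sgn x -1 F [-0.24  0.08  0.4 ]
```

View pics/s3.png

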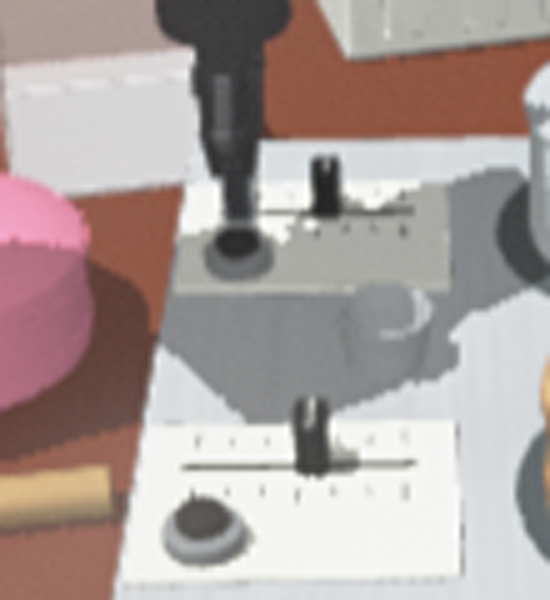

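The shut tips hang at about (240,225) in the crop, right above the pot's button (237,243). Press in small steps.

```bash
python3 -m inch '[{"delta_pos":[2.5,-0.5,8],"angular":[0,0,0]},{"delta_pos":[0,0,5],"angular":[0,0,0]},{"delta_pos":[0,0,3],"angular":[0,0,0]},{"delta_pos":[0,0,2],"angular":[0,0,0]},{"delta_pos":[0,0,0],"angular":[0,0,0]},{"delta_pos":[0,0,0],"angular":[0,0,0]}]' 0
```

```text
time_s: 7.5
eef_pos: [0.4935, 0.2081, 0.253]
tool_rot: [0.002, 0.12, 0.993, 0.002]
wrist_force: [-7.7, -2.7, 31.3]
finger_gap: -0.0002
gripper_force: 15.7
```

```bash
for i in 1 ; do python3 -m inch '[{"delta_pos":[0,0,-2],"angular":[0,0,0]},{"delta_pos":[0,0,0],"angular":[0,0,0]},{"delta_pos":[0,0,0],"angular":[0,0,0]}]' 0 | grep -E 'eef|wrist_f'; python3 -m inch '[{"delta_pos":[0,0,-2],"angular":[0,0,0]},{"delta_pos":[0,0,0],"angular":[0,0,0]},{"delta_pos":[0,0,0],"angular":[0,0,0]}]' 0 | grep -E 'eef|wrist_f'; python3 -m inch '[{"delta_pos":[0,0,-2],"angular":[0,0,0]},{"delta_pos":[0,0,0],"angular":[0,0,0]},{"delta_pos":[0,0,0],"angular":[0,0,0]}]' 0 | grep -E 'eef|wrist_f'; python3 -m inch '[{"delta_pos":[0,0,-2],"angular":[0,0,0]},{"delta_pos":[0,0,0],"angular":[0,0,0]},{"delta_pos":[0,0,0],"angular":[0,0,0]}]' 0 | grep -E 'eef|wrist_f'; done
```

```text
eef_pos: [0.4936, 0.2081, 0.2532]
wrist_force: [-3.6, -1.7, 19.0]
eef_pos: [0.4937, 0.2081, 0.2534]
wrist_force: [-0.5, -0.4, 7.9]
eef_pos: [0.4938, 0.2081, 0.2546]
wrist_force: [1.1, 0.9, 4.5]
eef_pos: [0.4937, 0.2081, 0.2564]
wrist_force: [1.7, 2.1, 2.4]
```

```bash
python3 -m inch '[{"delta_pos":[0,0,-2],"angular":[0,0,0]},{"delta_pos":[0,0,0],"angular":[0,0,0]},{"delta_pos":[0,0,0],"angular":[0,0,0]}]' 0 | grep -E 'eef|wrist_f'; python3 -m inch '[{"delta_pos":[0,0,-2],"angular":[0,0,0]},{"delta_pos":[0,0,0],"angular":[0,0,0]},{"delta_pos":[0,0,0],"angular":[0,0,0]}]' 0 | grep -E 'eef|wrist_f'; python3 -m inch '[{"delta_pos":[0,0,-10],"angular":[0,0,0]},{"delta_pos":[0,0,-20],"angular":[0,0,0]},{"delta_pos":[0,0,-30],"angular":[0,0,0]},{"delta_pos":[30,0,-30],"angular":[0,0,0]},{"delta_pos":[40,0,-20],"angular":[0,0,0]},{"delta_pos":[40,0,0],"angular":[0,0,0]},{"delta_pos":[30,0,0],"angular":[0,0,0]},{"delta_pos":[0,0,0],"angular":[0,0,0]}]' 0
python3 - <<'E'
import cv2
from workcell import manip
s=manip.camera("side")[130:230,240:320]
b=cv2.imread("pics/side0.png")[130:230,240:320]
import numpy as np
cv2.imwrite("pics/s4.png",np.hstack([cv2.resize(x,None,fx=5,fy=5,interpolation=cv2.INTER_CUBIC) for x in(b,s)]))
E
```

```text
eef_pos: [0.4933, 0.2078, 0.2582]
wrist_force: [0.9, 0.2, 1.9]
eef_pos: [0.493, 0.2077, 0.2599]
wrist_force: [0.3, -0.3, 0.0]
time_s: 10.1
eef_pos: [0.3543, 0.2411, 0.371]
tool_rot: [-0.001, 0.119, 0.993, 0.001]
wrist_force: [1.0, 0.4, -0.2]
finger_gap: -0.0
gripper_force: 0.0
```

View pics/s4.png

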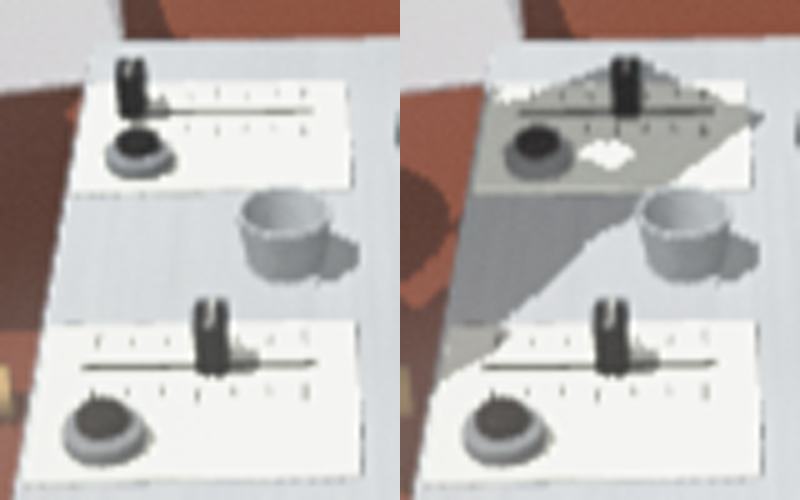

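The button travelled about 6 mm, from a hard stop at TCP z 0.2533 m to free at 0.2595 m, and is up again. The pot slider at (625,85) is level, and the cup and the steamer's slider have not moved.

```bash
python3 -c "
from workcell import manip
print(manip.job_done())"
```

```text
the job is handed in; nothing more can be done
None
```

Job handed in at about 10 s of the 38 s allowed; the hand-in returned no verdict. By my measurements, the pot's slider is level with the steamer's to about 1 mm, and its button was pressed fully and sprang back. The steamer's controls and the cup look unmoved in the last picture, and the arm never went near the pot or the steamer.

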